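# Load the torch, start the bayonet lid and hold it half-way to the lock

## Robot

A 7-joint arm with a two-finger parallel gripper is mounted at the origin on the work surface. World frame = base frame: x ahead of the robot, y to its left, z up, the work surface at z = 0. Lengths are in m, angles in rad, forces in N, time in s.
With the tool pointing down it reaches from about 0.35 to 0.9 m from the base axis. Payload 7.2 kg.
Tool frame: the origin (TCP) lies midway between the tips of the shut fingers; the grasp point (between the pads) lies 19 mm behind it; z points along the fingers, y is the line along which they close (so a half turn about z gives the same grasp; the last joint's range is limited). The gripper opens to 88 mm and grips with 3 to 60 N. Pads are 20 mm wide; open, the fingers measure 115 mm over their backs; the gripper's body (75 mm by 178 mm) begins 61 mm behind the grasp point.
Start: joints at [1.163, 0.411, -0.013, 1.596, 0.006, 1.134, -0.082], TCP at [0.208, -0.589, 0.223] pointing down, gripper open.
Joint ranges: [-2.95, 2.95], [-0.29, 1.99], [-1.47, 1.44], [0.14, 2.54], [-1.03, 4.17], [0.13, 1.85], [-2.86, 2.86]. Speed limits (rad/s): [2.39, 2.39, 3.01, 3.01, 3.14, 3.14, 3.14].

## Interface

Orientations are given as a rotation vector (axis times angle).
In Python, from workcell import arm gives the robot as it stands. The module is installed in compiled form; this text tells all that it offers.
- The arm moves only by the tool send_rows, never from a script. Its argument "plan" is a list of rows, each a list of 5 numbers: the closure in counts, from 0 (fully open) to 255 (shut), then the shift along the tool's x, y, z in units of 30 mm (1.0 is 30 mm), then the turn about the tool's z in units of 5 degrees (1.0 is 5 degrees). In form: [[jaw, dx, dy, dz, roll], ...]. A call has exactly 5 rows; each row is the pose to reach, as a shift and turn from the pose commanded when the call began, along the tool's axes at that moment; what a row does not reach only later rows make up. A row lasts 1/10 s, in which the tool goes at most 50 mm and 8.59 degrees, less where a joint would pass 70% of its speed; a pose out of reach is approached as far as the arm can. A call with a gripper value outside its range is refused whole. The fingers move at their own pace and stop on an object; "grip_force" is the grip in N (left out, the last holds). Time passes only in rows, so rows that repeat a pose let the fingers close, or fill a call up. It gives the time, the measured TCP pose, the force, the opening and the grip force at its end, in the units of the state.
- arm.sense(): the state, without advancing time (a new reading comes with each control period).
- arm.camera(name): name is "scene" or "top" or "wrist"; returns a dict with "color" (420x560x3 uint8, red, green, blue), "camera_matrix" (3x3 intrinsics, pixels), "T" (4x4, takes a point from camera to world coordinates). Camera axes: x right, y down, z forward; pixel columns grow to the right and rows downward; lengths in m; the calibration is good to about 2 mm. A picture is of the moment at which its call begins. There is no depth.
- arm.job_done(): hands the job in; it is judged then, once.
Trained networks look in the newest picture that a camera, given by its name, has taken for a name from the list of things; names that differ only in an ending like _2 or _b are one class to them, and where a whole thing is asked for, a point or a joint stands for the part that bears it (a point fixed in the world has none). Each returns a list of dicts, best first, with "conf" (0 to 1); they miss things now and then, are a little off and sometimes report something else, mostly with a low value. They report only what shows in the picture. A call takes as long as a camera call. They do not tell look-alikes from the thing itself.
- arm.outline_of(name, camera): "region" (420x560 bool, what is visible of it) and "point" ([row, column] in pixels, amid what is visible of it).
The state is a dict: "time_s": time; "joints": joint angles; "dq": joint speeds; "tau": joint torques, N m; "eef_pos": TCP position; "tcp_rot": TCP orientation; "force": force on the tool from outside, world axes, zero at the start; "moment": the same for the moment, N m; "grip_width": finger opening in m; "gripper_force": force on a finger pad.
Only numpy, scipy, OpenCV 4.12 (cv2) and the standard library are available. Lean on these libraries where they do the work, as an engineer would, in place of code of your own. Each camera call takes 0.05 s, during which the arm holds its last target. There are 200 camera calls.

## Task

Drop the two battery cells, one at a time and nub end up, into the bore of the torch that stands tail-up in the wooden jig, then put its bayonet lid in, press it down against the spring and twist it clockwise half-way to the lock, so that its bar grip lines up with the narrow rib on the tube. Do not let it go on to the lock click, not even for a moment. Finish holding it there: keep your grip on the lid, which springs back if let go, and leave the other things on the bench where they are.

Things in the scene. Friction and masses are not known exactly. Their poses are not given: they have to be found in the camera images.
- torch: Aluminium torch, fixed upright, lens head down, in a 130 mm square, 8 mm thick dark wooden jig with four 30 mm corner pegs; place and yaw vary. Tube 70 mm across, tail open upwards. Origin on its axis at bench level, z up, entry slots on its +x and -x. Lid lugs turn clockwise (from above) from the slots under the ledge, against a light return spring (0.07 to 0.18 N m); the other way is blocked.
- torch_mouth (a point): Centre of the open tail at the rim, 125 mm above the bench. A ledge 5 mm thick leaves a mouth 42 mm across; below it a chamber 55 mm across with its floor 16 mm below the rim; from the floor a funnel leads into the central bore, 29.5 mm across from 20 mm below the rim. On the spring pad at the bottom two cells reach to 3 mm below the rim; it yields 13 mm, 0.5 N per mm, preload 1.5 N.
- torch_slot (a point): At the rim, 24 mm from the axis on torch +x: middle of one of the two entry slots in the ledge (the other on -x), about 11.5 mm wide, reaching 27 mm from the axis.
- half_rib (a point): Top of a narrow rib (3 mm wide, 30 mm tall, sticking out 4 mm) on the outside of the tube, just under the rim, 38 mm from the axis and 40 degrees (0.70 rad) clockwise from the +x slot: the half-way mark. Another lies across the tube.
- lock_rib (a point): Top of a wide rib (10 mm wide, otherwise the same), 80 degrees (1.40 rad) clockwise from the +x slot: the lock mark. There the lugs spring up 3 mm into notches and click in (it can begin to catch from 70 degrees, 1.22 rad). Another lies across the tube.
- lid: Loose aluminium bayonet lid, about 80 g, 46 mm high, standing on its plug. Origin: centre of the plug's underside, z up. Plug 39 mm across and 13 mm long; two lugs at its bottom on the lid's +x and -x axis, 8.5 mm wide, 5 mm high, out to 26 mm from the axis; flange 62 mm across, 13 to 18 mm above the origin. Same after half a turn: fits both ways round.
- lid_grip (a point): On the lid's axis, 40 mm above its origin, in the dark bar grip: 46 mm long along lid x, 12 mm thick along y, 18 to 46 mm above the lid's origin. The lugs are free to turn under the ledge while the lid's origin is 10 to 13 mm below the torch's rim (at 13 mm the flange meets the rim); the spring then pushes the lid up with about 3 to 5 N.
- cell_a: Battery cell, a cylinder 26 mm in diameter and 50 mm high including the 12 mm wide, 1.5 mm high nub on its top end; about 65 g; standing upright, nub up. Origin: centre of its underside, z up.
- cell_b: The other battery cell, the same as cell_a; either may go in first.
- g_clamp: Small steel G-clamp lying flat, 90 x 85 x 16 mm; a bystander, to be left where it is. Origin: centre of its underside.
- staple_carton: Cardboard carton of staples, 90 x 45 x 30 mm; a bystander, to be left where it is. Origin: centre of its underside.
- glue: White glue bottle, 56 mm across, 130 mm high; a bystander, to be left where it is. Origin: centre of its underside.
- offcut: Wooden offcut, 60 x 110 x 22 mm; a bystander, to be left where it is. Origin: centre of its underside.
- screw_jar: Glass jar with a steel cap, 60 mm across, 60 mm high; a bystander, to be left where it is. Origin: centre of its underside.
- tape_roll: Roll of grey tape lying flat, 90 mm across, 24 mm high; a bystander, to be left where it is. Origin: centre of its underside.
- wrench: Wrench lying flat; a bystander, to be left where it is. Origin: centre of its underside.
- tape_measure: Tape measure, 60 x 30 x 50 mm; a bystander, to be left where it is. Origin: centre of its underside.
Things that resemble listed ones, but are neither listed nor needed, are in the scene too. What is shaped like the lid but purple is not meant. What is shaped like the cell_a but orange is not meant.

How it is judged:
By the outcome, as a careful person would: the job done as asked, in the order asked, and still so for the second after the job is handed in, while the arm keeps its last pose, push and grip.
It also fails if it takes over 72 s, if anything falls off the work surface, if the arm or the gripper's body presses on something with over 40 N, if the wrist force passes 120 N, or if a joint passes its speed limit or range.

## Working session

There is one attempt and no reset: what is moved stays moved. The work goes in short steps, Python scripts to look and compute and a tool call to move; the robot and the scene stay as the last step left them, time stands still between calls to the robot, and variables do not carry over. Pictures are saved under pics/ and viewed, at most 10 in all, crops included, and the job is handed in when it is done.

Besides the shell and the picture viewer there is one more tool, called after "Request:" as name([rows], argument=value, ...), one row to a line, values as JSON. send_rows: Moves the arm, as the interface text tells. Its arguments: {"type":"object","properties":{"plan":{"type":"array","items":{"type":"array","items":{"type":"number"}}},"grip_force":{"type":"number"}},"required":["plan"]}

```bash
mkdir -p pics; cat > h.py <<'E'
import numpy as np, cv2
from workcell import arm
from scipy.spatial.transform import Rotation as R
def ray(c,px,z):
    "pixel [row,col] -> world point at height z"
    K,T=c["camera_matrix"],c["T"]
    d=T[:3,:3]@np.linalg.solve(K,[px[1],px[0],1.0]); o=T[:3,3]
    return o+d*(z-o[2])/d[2]
def proj(c,p):
    q=np.linalg.inv(c["T"])@np.append(p,1); u=c["camera_matrix"]@q[:3]
    return u[:2]/u[2]
def save(c,n,crop=None,s=1):
    im=c["color"][:,:,::-1]
    if crop: im=im[crop[0]:crop[1],crop[2]:crop[3]]
    cv2.imwrite("pics/"+n,cv2.resize(im,None,fx=s,fy=s,interpolation=cv2.INTER_CUBIC))
E
python3 - <<'E'
from h import *
s=arm.sense(); print(s["time_s"],s["eef_pos"],s["tcp_rot"],s["grip_width"])
for n in("top","scene"):
    c=arm.camera(n); save(c,n+"0.png",s=1.4); print(n,c["T"].round(3).tolist(),c["camera_matrix"][0,0])
    for k,z in(("lid",.046),("cell_a",.05),("torch",.125),("torch_mouth",.125),("lid_grip",.04),("half_rib",.125),("lock_rib",.125),("torch_slot",.125)):
        for d in arm.outline_of(k,n)[:5]:
            print(n,k,round(d["conf"],2),np.round(d["point"]),ray(c,d["point"],z).round(3)[:2],int(d["region"].sum()))
E
```

```text
0.0 [ 0.20812856 -0.58879373  0.22181105] [-3.09480100e+00 -5.31069734e-01  5.67771312e-04] 0.08790820149883356
top [[-0.017, -0.988, 0.156, 0.401], [-1.0, 0.017, 0.001, -0.048], [-0.003, -0.156, -0.988, 1.251], [0.0, 0.0, 0.0, 1.0]] 453.4661281114827
top lid 0.79 [224. 168.] [0.533 0.219] 391
top lid 0.68 [262. 166.] [0.431 0.222] 406
top cell_a 0.56 [239. 365.] [ 0.484 -0.303] 89
top cell_a 0.53 [240. 117.] [0.491 0.353] 152
top torch 0.82 [202. 235.] [0.577 0.035] 2155
top torch_mouth 0.66 [196. 232.] [0.593 0.042] 2089
top lid_grip 0.78 [225. 170.] [0.53  0.213] 417
top lid_grip 0.75 [140. 230.] [0.762 0.052] 917
top lid_grip 0.68 [200. 236.] [0.596 0.038] 2235
top lid_grip 0.6 [265. 164.] [0.424 0.228] 400
top half_rib 0.85 [195. 231.] [0.594 0.045] 2125
top lock_rib 0.7 [195. 234.] [0.595 0.036] 2175
top lock_rib 0.37 [274. 408.] [ 0.391 -0.39 ] 319
top lock_rib 0.32 [140. 325.] [ 0.732 -0.198] 436
top torch_slot 0.89 [198. 232.] [0.586 0.042] 2137
scene [[-0.801, 0.419, -0.428, 1.12], [0.599, 0.566, -0.566, 0.644], [0.005, -0.71, -0.704, 0.932], [0.0, 0.0, 0.0, 1.0]] 498.54267126581624
scene lid 0.86 [261. 409.] [0.447 0.244] 460
scene lid 0.55 [283. 376.] [0.551 0.243] 587
scene lid 0.36 [124. 260.] [ 0.412 -0.395] 307
scene cell_a 0.75 [310. 433.] [0.508 0.366] 259
scene cell_a 0.53 [173. 248.] [ 0.571 -0.226] 165
scene cell_a 0.46 [151. 257.] [ 0.498 -0.29 ] 151
scene torch 0.56 [250. 302.] [0.666 0.124] 2879
scene torch_mouth 0.89 [251. 300.] [0.672 0.122] 3019
scene lid_grip 0.98 [262. 406.] [0.45  0.239] 470
scene lid_grip 0.96 [280. 372.] [0.549 0.229] 498
scene half_rib 0.7 [251. 301.] [0.671 0.123] 2966
scene lock_rib 0.91 [247. 300.] [0.664 0.113] 2919
```

View pics/top0.png

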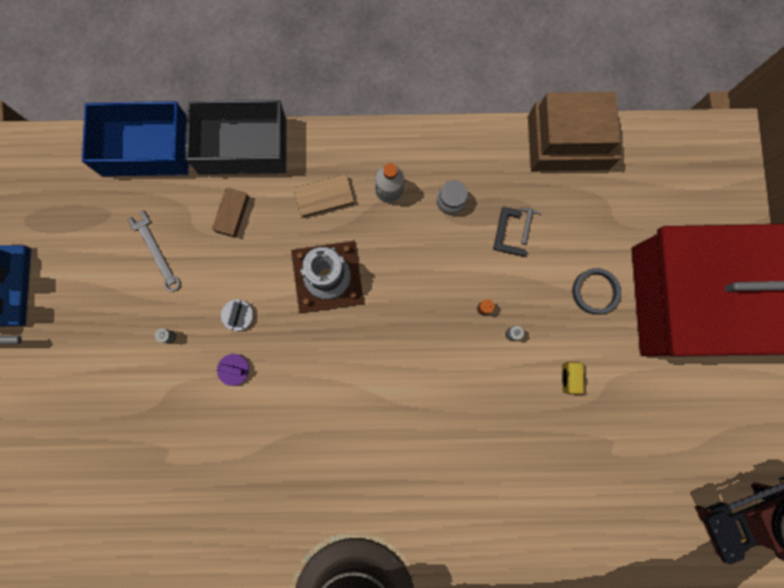

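View pics/scene0.png

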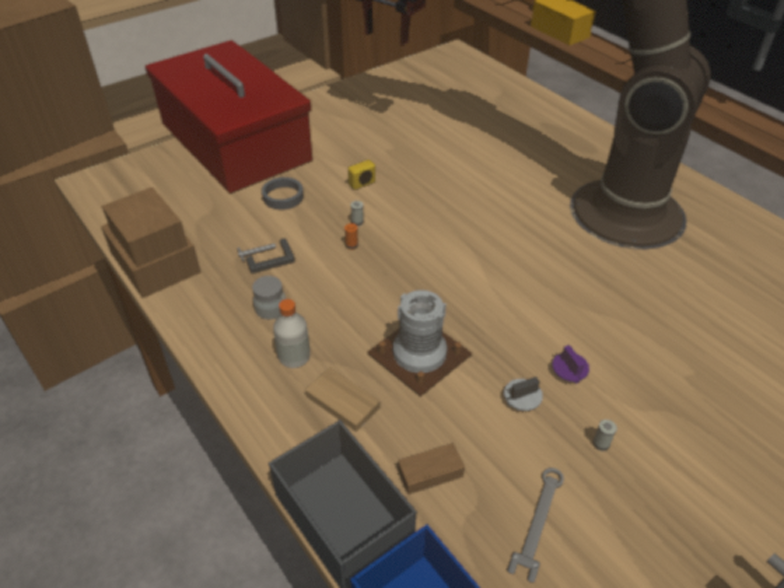

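The top view (at 1.4x) shows two silver cells at about (165,336) and (516,333), and an orange look-alike at (487,308), which is not meant. The silver lid with the dark bar is at (237,315), and the purple look-alike at (233,370) is not meant. The torch stands in its jig at (322,265). I'll go to the right silver cell first and confirm it in the wrist view.

```bash
cat >> h.py <<'E'
def go(p,yaw=None):
    "units to reach world p (m); yaw = world angle (deg) wanted for the tool y line, mod 180"
    s=arm.sense(); M=R.from_rotvec(s["tcp_rot"]).as_matrix()
    d=M.T@(np.array(p)-s["eef_pos"])/.03
    y=np.degrees(np.arctan2(M[1,1],M[0,1])); r=0
    if yaw is not None: r=((y-yaw+90)%180-90)/5   # +roll = clockwise from above
    print("t",round(s["time_s"],2),"pos",s["eef_pos"].round(4),"yaw",y.round(1),"j7",s["joints"][6].round(2),"-> d",d.round(3),"roll",round(r,2))
E
python3 - <<'E'
from h import *
go([.47,-.30,.2])
c=arm.camera("wrist"); s=arm.sense(); M=R.from_rotvec(s["tcp_rot"]).as_matrix()
print(M.round(3), (M.T@(c["T"][:3,3]-s["eef_pos"])).round(3), (M.T@c["T"][:3,:3]).round(2), c["camera_matrix"][0,0])
c=arm.camera("top")
for d in arm.outline_of("cell_a","top"): print(d["point"],ray(c,d["point"],.03).round(3),c["color"][d["region"]].mean(0))
E
```

```text
t 0.9 pos [ 0.2083 -0.5893  0.2227] yaw -70.5 j7 -0.08 -> d [11.438 -6.183  0.755] roll 0
[[ 0.943  0.333  0.   ]
 [ 0.333 -0.943 -0.   ]
 [ 0.     0.    -1.   ]] [ 0.083  0.001 -0.162] [[ 0.   -0.95 -0.3 ]
 [ 1.    0.    0.  ]
 [-0.   -0.3   0.95]] 328.67489038751825
```

Request:
send_rows([
  [0,1.4,-0.8,0,0],
  [0,2.8,-1.6,0,0],
  [0,4.2,-2.4,0,0],
  [0,5.6,-3.2,0,0],
  [0,7.0,-3.9,0,0],
], grip_force=15)

```text
time_s: 1.55
eef_pos: [0.3683, -0.4073, 0.2229]
tcp_rot: [3.096, 0.531, 0.0]
force: [0.4, 0.2, -0.4]
grip_width: 0.0883
gripper_force: 0.0
```

Request:
send_rows([
  [0,1.4,-0.8,0,0],
  [0,2.8,-1.5,0,0],
  [0,4.2,-2.2,0.3,0],
  [0,4.2,-2.2,0.6,0],
  [0,4.2,-2.2,0.6,0],
])

```text
time_s: 2.05
eef_pos: [0.4641, -0.3034, 0.2035]
tcp_rot: [-3.094, -0.536, 0.003]
force: [-0.4, -0.4, 0.2]
grip_width: 0.0877
gripper_force: 0.0
```

```bash
python3 - <<'E'
from h import *
c=arm.camera("wrist"); save(c,"w1.png"); 
for d in arm.outline_of("cell_a","wrist"):
    print(d["conf"],d["point"],ray(c,d["point"],.03).round(4),c["color"][d["region"]].mean(0).round())
    m=d["region"]; r,k=np.nonzero(m); print(r.min(),r.max(),k.min(),k.max())
go([.484,-.303,.1])
E
```

```text
0.95 [171.2, 298.6] [ 0.4891 -0.3176  0.03  ] [157. 153. 138.]
155 187 284 312
0.72 [103.0, 263.5] [ 0.5402 -0.2618  0.03  ] [198. 113.  57.]
88 117 249 277
0.69 [2.9, 34.3] [ 0.5519 -0.0412  0.03  ] [53. 38. 26.]
0 4 24 40
t 2.15 pos [ 0.4632 -0.3058  0.2046] yaw -70.6 j7 -0.8 -> d [0.69  0.141 3.486] roll 0
```

View pics/w1.png

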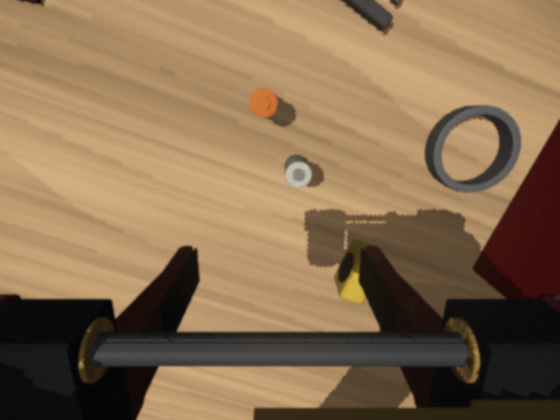

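Candidates in the wrist view are a silver cell at (298,174) and an orange one at (263,102). The silver one matches cell_a (the orange was excluded in the task), and this close view confirms it.

```bash
python3 - <<'E'
from h import *
c=arm.camera("wrist")
p=ray(c,[175,298.5],.05); print(p); p[2]=.09; go(p)
E
```

```text
[ 0.48767328 -0.31932615  0.05      ]
t 2.2 pos [ 0.4631 -0.3062  0.2049] yaw -70.7 j7 -0.8 -> d [0.629 0.681 3.83 ] roll 0
```

Request:
send_rows([
  [0,0.3,0.3,1.2,0],
  [0,0.6,0.7,2.4,0],
  [0,0.6,0.7,3.7,0],
  [0,0.6,0.7,3.7,0],
  [0,0.6,0.7,3.7,0],
])

```text
time_s: 2.7
eef_pos: [0.4873, -0.3195, 0.0943]
tcp_rot: [-3.097, -0.528, 0.001]
force: [0.0, -0.2, -0.4]
grip_width: 0.0877
gripper_force: 0.0
```

```bash
python3 - <<'E'
from h import *
c=arm.camera("wrist"); save(c,"w2.png"); 
for d in arm.outline_of("cell_a","wrist"):
    m=d["region"]; r,k=np.nonzero(m); print(d["conf"],d["point"],ray(c,d["point"],.05).round(4),c["color"][m].mean(0).round(),r.min(),r.max(),k.min(),k.max())
s=arm.sense();print(proj(c,[*s["eef_pos"][:2],.05]))
go([.4877,-.3193,.023])
E
```

```text
0.81 [218.2, 275.0] [ 0.4982 -0.3147  0.05  ] [117. 113. 101.] 195 248 253 291
0.79 [129.2, 220.3] [ 0.5414 -0.2643  0.05  ] [191. 109.  53.] 109 150 196 244
[277.53587443 233.09999656]
t 2.8 pos [ 0.4888 -0.3198  0.096 ] yaw -70.6 j7 -0.83 -> d [-0.034 -0.032  2.433] roll 0
```

View pics/w2.png

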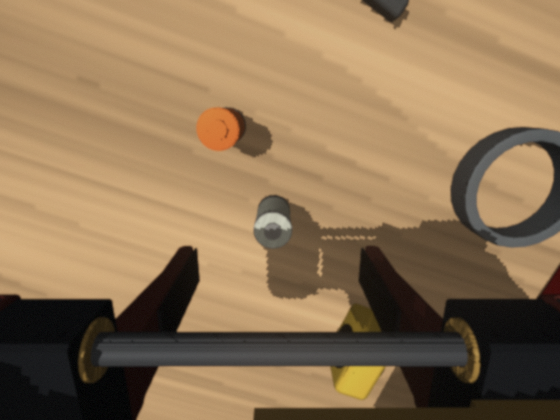

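The silver cell's nub is at (273,231). The tool axis projects to (277,233) there, so they line up. I'll descend and grip.

Request:
send_rows([
  [0,0,0,1.2,0],
  [0,0,0,2.4,0],
  [0,0,0,2.4,0],
  [255,0,0,2.4,0],
  [255,0,0,2.4,0],
])

```text
time_s: 3.3
eef_pos: [0.4896, -0.3195, 0.0244]
tcp_rot: [3.094, 0.53, 0.005]
force: [0.5, 0.1, -0.6]
grip_width: 0.0751
gripper_force: 0.0
```

Request:
send_rows([
  [255,0,0,0,0],
  [255,0,0,0,0],
  [255,0,0,0,0],
  [255,0,0,0,0],
  [255,0,0,0,0],
])

```text
time_s: 3.8
eef_pos: [0.4881, -0.3186, 0.0217]
tcp_rot: [3.096, 0.531, 0.0]
force: [0.7, -0.2, 0.1]
grip_width: 0.0352
gripper_force: 0.0
```

Request:
send_rows([
  [255,0,0,0,0],
  [255,0,0,0,0],
  [255,0,0,0,0],
  [255,0,0,-1.0,0],
  [255,0,0,-2.5,0],
])

```text
time_s: 4.3
eef_pos: [0.4862, -0.3175, 0.0948]
tcp_rot: [-3.093, -0.531, 0.007]
force: [0.6, -1.2, -1.0]
grip_width: 0.0259
gripper_force: 15.0
```

```bash
python3 - <<'E'
from h import *
s=arm.sense(); print(s["grip_width"],s["gripper_force"])
go([.59,-.03,.26])
c=arm.camera("top")
for n in("torch_mouth","torch"):
  d=arm.outline_of(n,"top")[0]; m=d["region"]; r,k=np.nonzero(m); print(r.min(),r.max(),k.min(),k.max())
save(c,"torchtop.png",(150,250,180,290),6)
E
```

```text
0.02591599915960788 14.999431818723679
t 4.3 pos [ 0.4862 -0.3175  0.0948] yaw -70.5 j7 -0.83 -> d [ 6.438 -7.905 -5.494] roll 0
172 223 208 259
172 223 208 259
```

View pics/torchtop.png

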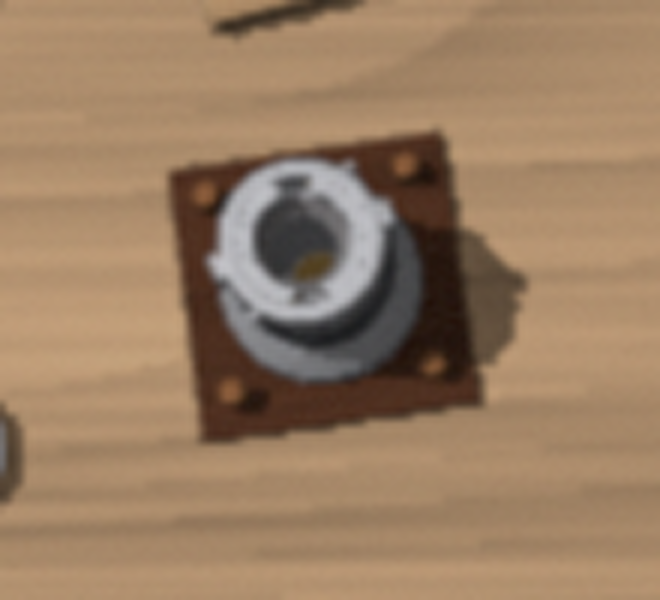

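The enlarged crop shows the torch rim centred at crop (300,238). The entry slots are at (293,185) and (308,290), the wide ribs at (385,212) and (215,268), and a narrow rib at (350,165). That puts torch +x at about 8° from world x.

```bash
python3 - <<'E'
from h import *
c=arm.camera("top"); p=ray(c,[189.7,230],.125); print(p)
a,b=ray(c,[150+185/6,180+293/6],.125),ray(c,[150+290/6,180+308/6],.125); print(a,b,np.degrees(np.arctan2(*(a-b)[1::-1])))
a,b=ray(c,[150+212/6,180+385/6],.125),ray(c,[150+268/6,180+215/6],.125); print((a+b)/2,np.degrees(np.arctan2(*(a-b)[1::-1]))+80)
go([p[0]-.045,p[1]-.015,.23])
E
```

```text
[0.60802289 0.04626753 0.125     ]
[0.63088465 0.04913853 0.125     ] [0.58589072 0.04299262 0.125     ] 7.778135560286778
[0.60727099 0.04621538 0.125     ] 7.601552969907615
t 4.5 pos [ 0.4886 -0.319   0.0976] yaw -70.5 j7 -0.83 -> d [  6.235 -10.173  -4.424] roll 0
```

Request:
send_rows([
  [255,0,0,-1.6,0],
  [255,0.7,-1.2,-2.5,0],
  [255,1.4,-2.4,-3.4,0],
  [255,2.2,-3.6,-4.4,0],
  [255,3.0,-4.9,-4.4,0],
])

```text
time_s: 5.0
eef_pos: [0.5252, -0.1496, 0.2309]
tcp_rot: [3.095, 0.528, 0.005]
force: [1.1, -0.0, -1.5]
grip_width: 0.0255
gripper_force: 15.0
```

Request:
send_rows([
  [255,0.8,-1.3,0,0],
  [255,1.6,-2.6,0,0],
  [255,2.4,-4.0,0,0],
  [255,3.2,-5.3,0,0],
  [255,3.2,-5.3,0,0],
])

```text
time_s: 5.5
eef_pos: [0.5611, 0.04, 0.2271]
tcp_rot: [-3.09, -0.546, 0.002]
force: [-0.7, -0.3, 0.1]
grip_width: 0.0259
gripper_force: 15.0
```

```bash
python3 - <<'E'
from h import *
s=arm.sense(); print(s["grip_width"],s["gripper_force"])
c=arm.camera("wrist"); save(c,"w3.png",s=1.4)
d=arm.outline_of("torch_mouth","wrist"); 
for e in d[:2]:
    r,k=np.nonzero(e["region"]); print(e["conf"],e["point"],r.min(),r.max(),k.min(),k.max())
print(proj(c,[.608,.0463,.125])); go([.608,.0463,.16])
E
```

```text
0.025886291307545887 15.000018775463104
0.6 [135.2, 289.7] 67 203 223 358
[290.11524654 154.11841749]
t 5.6 pos [0.5608 0.033  0.2269] yaw -70.4 j7 -1.48 -> d [1.637 0.115 2.227] roll 0
```

View pics/w3.png

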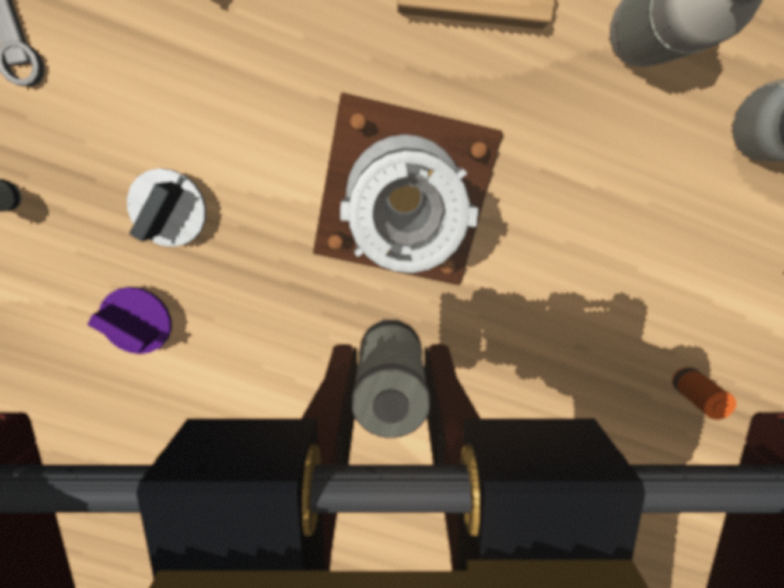

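Wrist view at 1.4x: the torch rim is centred near (408,211), with slots at (420,173) and (400,252) and wide ribs at (345,211) and (473,216). The cell is held upright with its nub at (391,405). The silver lid is at (165,208) and the purple one at (132,320).

```bash
python3 - <<'E'
from h import *
im=cv2.imread("pics/w3.png"); im=cv2.resize(im,(560,420))
c=arm.camera("wrist"); s=arm.sense(); 
g=cv2.cvtColor(im,cv2.COLOR_BGR2GRAY); b=(g>150).astype(np.uint8); sub=np.zeros_like(b); sub[95:205,240:345]=b[95:205,240:345]
hsv=cv2.cvtColor(im,cv2.COLOR_BGR2HSV); sub[hsv[:,:,1]>50]=0
n,l,st,ce=cv2.connectedComponentsWithStats(sub); i=1+st[1:,4].argmax(); print(st[i],ce[i])
ct=max(cv2.findContours((l==i).astype(np.uint8),0,1)[0],key=len); (e,ax,an)=cv2.fitEllipse(cv2.convexHull(ct)); print(e,ax)
for q in (ce[i],e,(291.5,150.7)): print(ray(c,[q[1],q[0]],.125))
P=lambda x,y:ray(c,[y/1.4,x/1.4],.125)
ang=lambda a,b:np.degrees(np.arctan2(*(P(*a)-P(*b))[1::-1]))
print("slot",ang((420,173),(400,252)),"wide",ang((472,216),(346,211))+80)
M=R.from_rotvec(s["tcp_rot"]).as_matrix()
print("cell in tool",M.T@(ray(c,[289,279.3],s["eef_pos"][2]+.027)-s["eef_pos"]), s["eef_pos"])
E
```

```text
[ 243   97   98   98 4364] [289.21494042 144.5520165 ]
(290.4580993652344, 146.0422821044922) (96.21153259277344, 97.42132568359375)
[0.61452368 0.04188966 0.125     ]
[0.61376045 0.04055803 0.125     ]
[0.61059942 0.03850534 0.125     ]
slot 6.073801137679797 wide 7.414119667962169
cell in tool [ 0.00220235  0.00021404 -0.02700582] [0.56080226 0.03137126 0.22715859]
```

```bash
cat >> h.py <<'E'
def rim(c,guess,h=.125,r=.035,w=.014):
    "fit torch rim centre: best match of projected outer-rim (r) edge circle over xy"
    g=cv2.GaussianBlur(c["color"].astype(np.float32),(0,0),1).mean(2)
    t=np.linspace(0,2*np.pi,120,endpoint=False)
    T=np.linalg.inv(c["T"]);K=c["camera_matrix"]
    def smp(x,y,r):
        P=np.stack([x+r*np.cos(t),y+r*np.sin(t),t*0+h,t*0+1]); q=K@(T@P)[:3]
        return cv2.remap(g,(q[0]/q[2]).astype(np.float32)[None],(q[1]/q[2]).astype(np.float32)[None],1)[0]
    best=(-1e9,)
    for x in np.arange(-w,w+.0001,.001):
        for y in np.arange(-w,w+.0001,.001):
            X,Y=guess[0]+x,guess[1]+y
            s=np.median(smp(X,Y,r-.0025)-smp(X,Y,r+.0025))+np.median(smp(X,Y,.0235)-smp(X,Y,.0185))
            if s>best[0]: best=(s,X,Y)
    return best
E
python3 - <<'E'
from h import *
for n in("wrist","top","wrist"):
    c=arm.camera(n); print(n,rim(c,[.608,.043]),arm.sense()["eef_pos"])
    if n=="wrist": print(c["T"][:3,3])
go([.608,.0463,.16])
E
```

```text
wrist (np.float32(178.73416), np.float64(0.61), np.float64(0.045999999999999985)) [0.56090275 0.03042793 0.22741657]
[0.6395222  0.05760551 0.38884783]
top (np.float32(0.8708229), np.float64(0.616), np.float64(0.029999999999999995)) [0.56102446 0.03007535 0.22774879]
wrist (np.float32(181.55325), np.float64(0.611), np.float64(0.045999999999999985)) [0.5611559  0.03008395 0.22802531]
[0.63966491 0.0561882  0.38951258]
t 5.8 pos [0.5612 0.0301 0.228 ] yaw -70.7 j7 -1.48 -> d [1.655 0.006 2.266] roll 0
```

Request:
send_rows([
  [255,0.9,0,0,0],
  [255,1.67,0.05,0,0],
  [255,1.67,0.05,0.8,0],
  [255,1.67,0.05,1.6,0],
  [255,1.67,0.05,1.6,0],
])

```text
time_s: 6.3
eef_pos: [0.6072, 0.0453, 0.1773]
tcp_rot: [3.097, 0.528, -0.009]
force: [-0.3, 0.0, 0.1]
grip_width: 0.0255
gripper_force: 15.0
```

```bash
python3 - <<'E'
from h import *
arm.camera("scene"); go([.6105,.046,.128])
E
```

```text
t 6.35 pos [0.6081 0.0457 0.1793] yaw -70.6 j7 -1.52 -> d [0.084 0.017 1.71 ] roll 0
```

Request:
send_rows([
  [255,0,0,0.6,0],
  [255,0,0,1.2,0],
  [255,0,0,1.7,0],
  [255,0,0,1.7,0],
  [255,0,0,1.7,0],
])

```text
time_s: 6.85
eef_pos: [0.6096, 0.047, 0.1304]
tcp_rot: [3.096, 0.531, 0.001]
force: [-0.2, 0.3, -0.3]
grip_width: 0.0258
gripper_force: 15.0
```

```bash
python3 - <<'E'
from h import *
s=arm.sense(); print(s["force"],s["moment"],s["eef_pos"])
E
```

```text
[-0.17971432  0.25530612 -0.31063421] [-0.03726866 -0.04645286 -0.02329737] [0.60955292 0.04703591 0.13039259]
```

Request:
send_rows([
  [255,0,0,0.05,0],
  [255,0,0,0.05,0],
  [100,0,0,0.05,0],
  [100,0,0,0.05,0],
  [100,0,0,0.05,0],
])

```text
time_s: 7.35
eef_pos: [0.6093, 0.0473, 0.1284]
tcp_rot: [3.096, 0.531, 0.001]
force: [0.4, 0.3, 0.2]
grip_width: 0.0464
gripper_force: 0.0
```

Request:
send_rows([
  [0,0,0,-1.0,0],
  [0,0,0,-2.2,0],
  [0,0,0,-3.0,0],
  [0,-1.0,0,-3.0,0],
  [0,-1.5,0,-3.0,0],
])

```text
time_s: 7.85
eef_pos: [0.5658, 0.0319, 0.2191]
tcp_rot: [3.096, 0.531, 0.002]
force: [-1.7, -1.0, -0.4]
grip_width: 0.0858
gripper_force: 0.0
```

```bash
python3 - <<'E'
from h import *
c=arm.camera("wrist"); a=rim(c,[.6105,.046]); print(a)
s=arm.sense(); print(s["grip_width"],s["eef_pos"])
q=proj(c,[.6105,.046,.09]).astype(int); save(c,"w4.png",(max(q[1]-70,0),q[1]+70,q[0]-90,q[0]+90),4)
for d in arm.outline_of("cell_a","wrist"): print(d["conf"],d["point"],d["region"].sum(),c["color"][d["region"]].mean(0).round())
c=arm.camera("top")
for d in arm.outline_of("cell_a","top"): print(d["conf"],d["point"],ray(c,d["point"],.035).round(3),c["color"][d["region"]].mean(0).round())
E
```

```text
(np.float32(150.28871), np.float64(0.6085), np.float64(0.044999999999999984))
0.0871471095474916 [0.56412723 0.03090837 0.21875702]
0.96 [284.1, 497.6] 989 [81. 43. 23.]
0.64 [165.0, 278.4] 1788 [137. 136. 125.]
0.32 [151.9, 107.9] 2698 [123. 123. 120.]
0.68 [239.4, 118.2] [0.494 0.354 0.035] [127. 123. 117.]
0.55 [216.2, 346.4] [ 0.547 -0.26   0.035] [109.  56.  24.]
```

View pics/w4.png

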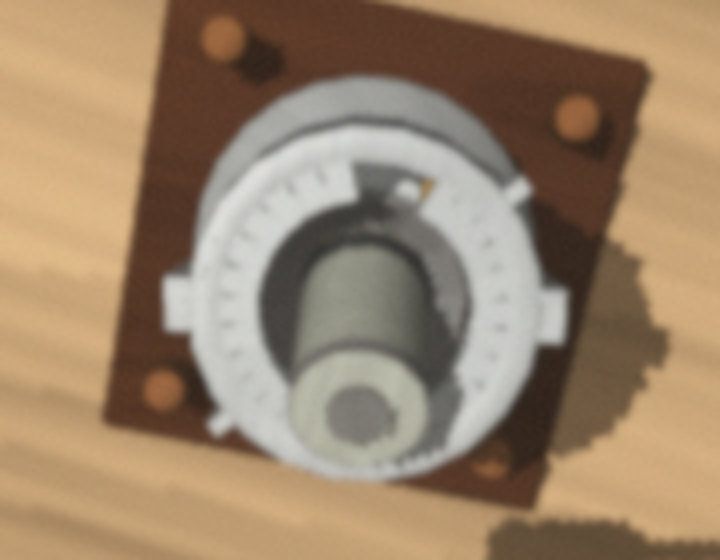

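The crop shows the cell still standing in the mouth, with its nub at crop (361,413), well in front of the rim. It seems to have caught on the funnel, so I'll work out its pose and regrip it.

```bash
python3 - <<'E'
from h import *
c=arm.camera("wrist"); g=c["color"]; s=arm.sense(); print(s["eef_pos"],c["T"][:3,3])
a=rim(c,[.6105,.046]); print(a)
q=proj(c,[.6105,.046,.09]).astype(int)   # crop origin as in w4 (approx)
ox,oy=q[0]-90,max(q[1]-70,0); print(ox,oy)
for z in(.135,.14,.145,.15):
    p=ray(c,[oy+413/4,ox+361/4],z)
    e=[ray(c,[oy+413/4,ox+(361+k)/4],z) for k in(-70,70)]
    print(z,p.round(4),"dia",np.linalg.norm(e[0]-e[1]).round(4))
M=R.from_rotvec(s["tcp_rot"]).as_matrix(); print(M.T@np.array([a[1]-s["eef_pos"][0],a[2]-s["eef_pos"][1],0]))
E
```

```text
[0.56745773 0.03247584 0.21831215] [0.64538117 0.05838632 0.38050223]
(np.float32(155.33649), np.float64(0.6085), np.float64(0.044999999999999984))
188 81
0.135 [0.5921 0.0398 0.135 ] dia 0.0267
0.14 [0.5932 0.0402 0.14  ] dia 0.0262
0.145 [0.5943 0.0406 0.145 ] dia 0.0257
0.15 [0.5954 0.0409 0.15  ] dia 0.0251
[4.28697508e-02 1.87234149e-03 3.40916970e-05]
```

Request:
send_rows([
  [255,0,0,0,0],
  [255,0,0,0,0],
  [255,0,0,0,0],
  [255,0,0,0,0],
  [255,0,0,0.5,0],
])

```text
time_s: 8.6
eef_pos: [0.568, 0.0325, 0.2046]
tcp_rot: [3.096, 0.531, 0.005]
force: [0.6, 0.7, -0.3]
grip_width: 0.0516
gripper_force: 0.0
```

Request:
send_rows([
  [255,0,0,0.6,0],
  [255,0,0,1.2,0],
  [255,0,0,1.8,0],
  [255,0,0,2.4,0],
  [255,0,0,2.4,0],
])

```text
time_s: 9.1
eef_pos: [0.5652, 0.0321, 0.1289]
tcp_rot: [-3.096, -0.531, 0.007]
force: [-0.8, 0.7, 0.1]
grip_width: 0.0112
gripper_force: 0.0
```

```bash
python3 - <<'E'
from h import *
s=arm.sense(); print(s["grip_width"],s["force"]); go([.609,.0455,.131]);go([.609,.0455,.131])
c=arm.camera("wrist"); save(c,"w5.png")
c=arm.camera("scene"); q=proj(c,[.609,.0455,.125]).astype(int); save(c,"s5.png",(q[1]-60,q[1]+60,q[0]-80,q[0]+80),5)
E
```

```text
0.011241026365968887 [-0.84536082  0.71906342  0.07179208]
t 9.1 pos [0.5652 0.0321 0.1289] yaw -70.5 j7 -1.52 -> d [ 1.525  0.064 -0.077] roll 0
t 9.1 pos [0.5652 0.0321 0.1289] yaw -70.5 j7 -1.52 -> d [ 1.525  0.064 -0.077] roll 0
```

View pics/s5.png

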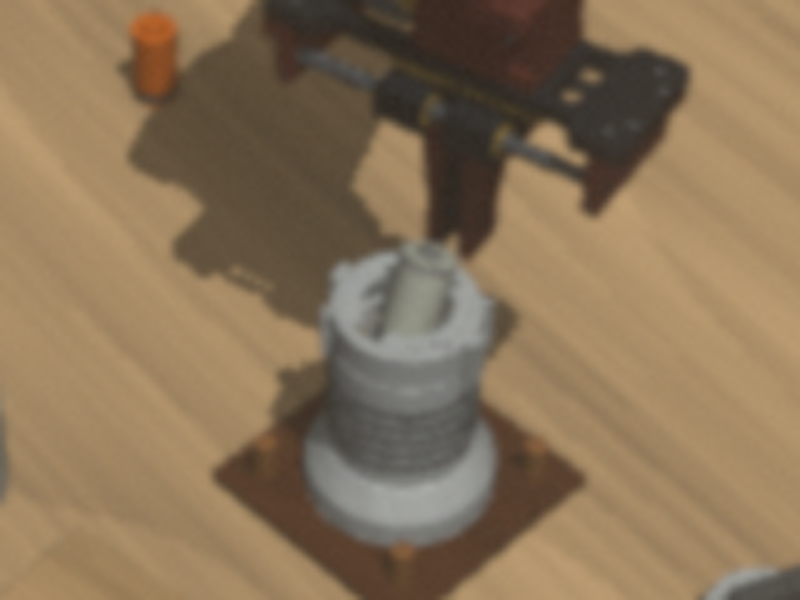

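The cell is tilted towards the robot in the mouth. I'll push its top upright with the closed fingertips.

Request:
send_rows([
  [255,0.25,0,0,0],
  [255,0.4,0,0,0],
  [255,0.55,0,0,0],
  [255,0.7,0,0,0],
  [255,0.78,0,0,0],
])

```text
time_s: 9.7
eef_pos: [0.5894, 0.0404, 0.1313]
tcp_rot: [-3.096, -0.531, -0.001]
force: [-0.6, -0.2, 0.4]
grip_width: 0.0004
gripper_force: 0.0
```

```bash
python3 - <<'E'
from h import *
s=arm.sense(); print(s["grip_width"],s["force"]); go([.609,.0455,.131])
c=arm.camera("scene"); q=proj(c,[.609,.0455,.125]).astype(int); save(c,"s6.png",(q[1]-60,q[1]+60,q[0]-80,q[0]+80),4)
E
```

```text
0.00043508323235243054 [-0.55934581 -0.16546805  0.36324845]
t 9.7 pos [0.5894 0.0404 0.1313] yaw -70.5 j7 -1.53 -> d [0.672 0.056 0.01 ] roll 0
```

View pics/s6.png

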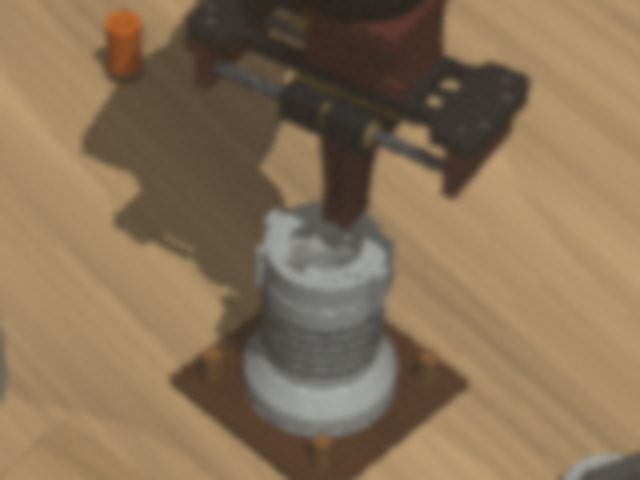

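The first cell has gone down into the bore. The next one is the second silver cell at about (0.494, 0.354).

```bash
python3 - <<'E'
from h import *
go([.475,.34,.2])
E
```

```text
t 9.75 pos [0.5895 0.0404 0.1312] yaw -70.5 j7 -1.53 -> d [ -0.267 -10.687  -2.292] roll 0
```

Request:
send_rows([
  [0,0,0,-1.6,0],
  [0,0,-0.6,-2.3,0],
  [0,0,-2.0,-2.3,0],
  [0,0,-3.4,-2.3,0],
  [0,-0.1,-4.8,-2.3,0],
])

```text
time_s: 10.25
eef_pos: [0.5376, 0.176, 0.2005]
tcp_rot: [-3.096, -0.53, -0.001]
force: [0.4, 0.7, -0.9]
grip_width: 0.0372
gripper_force: 0.0
```

```bash
python3 - <<'E'
from h import *
c=arm.camera("wrist"); a=rim(c,[.609,.0455],w=.01); print(a)
for n in("lid","lid_grip","cell_a","torch_mouth"):
    for d in arm.outline_of(n,"wrist")[:3]: print(n,d["conf"],d["point"],ray(c,d["point"],.045).round(3),c["color"][d["region"]].mean(0).round())
go([.475,.34,.2])
E
```

```text
(np.float32(131.11688), np.float64(0.609), np.float64(0.046499999999999986))
lid 0.63 [256.4, 203.7] [0.447 0.227 0.045] [ 93.  49. 112.]
lid 0.57 [176.5, 237.9] [0.541 0.218 0.045] [167. 166. 161.]
lid_grip 0.96 [254.2, 201.8] [0.449 0.229 0.045] [ 94.  49. 112.]
lid_grip 0.73 [176.2, 236.5] [0.541 0.219 0.045] [167. 165. 160.]
cell_a 0.64 [170.6, 98.3] [0.501 0.348 0.045] [132. 130. 119.]
torch_mouth 0.67 [165.2, 430.3] [0.614 0.045 0.045] [128. 117. 108.]
t 10.5 pos [0.5382 0.1741 0.2001] yaw -70.5 j7 -1.77 -> d [-1.450e-01 -5.915e+00 -1.000e-03] roll 0
```

Request:
send_rows([
  [0,0,-1.5,0,0],
  [0,0,-3.0,0,0],
  [0,0,-4.5,0,0],
  [0,0,-5.9,0.8,0],
  [0,0,-5.9,1.5,0],
])

```text
time_s: 11.0
eef_pos: [0.477, 0.3469, 0.155]
tcp_rot: [-3.091, -0.539, -0.001]
force: [-0.1, 0.5, -0.8]
grip_width: 0.0875
gripper_force: 0.0
```

```bash
python3 - <<'E'
from h import *
c=arm.camera("wrist"); c=arm.camera("wrist")
d=arm.outline_of("cell_a","wrist")[0]; m=d["region"]; r,k=np.nonzero(m); print(d["conf"],d["point"],c["color"][m].mean(0).round(),r.min(),r.max(),k.min(),k.max())
g=c["color"].astype(int)[r.min()-8:r.max()+9,k.min()-8:k.max()+9].mean(2); 
# bright end face = top of the cell: circle fit by Hough
cr=cv2.HoughCircles(g.astype(np.uint8),cv2.HOUGH_GRADIENT,1.5,20,param1=80,param2=10,minRadius=12,maxRadius=30); 
if cr is not None:
  for x,y,rad in cr[0][:3]:
    X,Y=x+k.min()-8,y+r.min()-8; print(X,Y,rad,ray(c,[Y,X],.0485))
# lower end of region = nearest edge of top face: row max; centre by radius 13 mm
s=arm.sense(); M=R.from_rotvec(s["tcp_rot"]).as_matrix()
e=ray(c,[r.max(),(k.min()+k.max())/2],.0485); print("edge based",e+M[:,0]*.013)
go(e+M[:,0]*.013+[0,0,.0265-.0485])
E
```

```text
0.73 [177.5, 268.6] [156. 152. 137.] 159 199 252 283
270.25 174.25 16.2 [0.50301138 0.35707031 0.0485    ]
246.25 157.75 18.15 [0.50922797 0.37963369 0.0485    ]
edge based [0.49471653 0.35664746 0.04846215]
t 11.15 pos [0.4795 0.3395 0.1538] yaw -70.6 j7 -2.12 -> d [ 0.681 -0.379  4.242] roll 0
```

Request:
send_rows([
  [0,0.35,-0.2,0.5,0],
  [0,0.68,-0.38,1.0,0],
  [0,0.68,-0.38,2.0,0],
  [0,0.68,-0.38,2.4,0],
  [0,0.68,-0.38,2.4,0],
])

```text
time_s: 11.65
eef_pos: [0.4949, 0.3569, 0.0822]
tcp_rot: [3.095, 0.527, -0.003]
force: [-0.4, -1.2, 0.7]
grip_width: 0.0878
gripper_force: 0.0
```

```bash
python3 - <<'E'
from h import *
c=arm.camera("wrist"); c=arm.camera("wrist")
d=arm.outline_of("cell_a","wrist")[0]; m=d["region"]; r,k=np.nonzero(m); print(d["conf"],d["point"],c["color"][m].mean(0).round(),r.min(),r.max(),k.min(),k.max())
s=arm.sense(); M=R.from_rotvec(s["tcp_rot"]).as_matrix()
e=ray(c,[r.max(),(k.min()+k.max())/2],.0485); p=e+M[:,0]*.013; print(p)
go([*p[:2],.0265])
E
```

```text
0.72 [230.8, 277.5] [102.  99.  87.] 202 260 258 298
[0.49463697 0.35650501 0.0485239 ]
t 11.8 pos [0.4955 0.3591 0.0847] yaw -70.6 j7 -2.17 -> d [-0.06   0.073  1.94 ] roll 0
```

Request:
send_rows([
  [0,0,0,0.9,0],
  [0,0,0,1.85,0],
  [150,0,0,1.85,0],
  [255,0,0,1.85,0],
  [255,0,0,1.85,0],
])

```text
time_s: 12.3
eef_pos: [0.4954, 0.3601, 0.0297]
tcp_rot: [-3.095, -0.531, -0.004]
force: [0.1, -0.2, -0.8]
grip_width: 0.0674
gripper_force: 0.0
```

Request:
send_rows([
  [255,0,0,0,0],
  [255,0,0,0,0],
  [255,0,0,0,0],
  [255,0,0,0,0],
  [255,0,0,0,0],
])

```text
time_s: 12.8
eef_pos: [0.4944, 0.3592, 0.0277]
tcp_rot: [3.096, 0.531, 0.0]
force: [1.1, -1.1, 1.3]
grip_width: 0.0271
gripper_force: 0.5
```

Request:
send_rows([
  [255,0,0,0,0],
  [255,0,0,0,0],
  [255,0,0,-1.0,0],
  [255,0,0,-2.4,0],
  [255,0,0,-3.8,0],
])

```text
time_s: 13.3
eef_pos: [0.4938, 0.3589, 0.1422]
tcp_rot: [3.096, 0.532, -0.003]
force: [0.3, 1.4, -0.2]
grip_width: 0.026
gripper_force: 14.9
```

```bash
python3 - <<'E'
from h import *
s=arm.sense(); print(s["grip_width"],s["gripper_force"]); arm.camera("scene"); go([.559,.03,.23])
E
```

```text
0.025988674359648977 14.918377697467804
t 13.35 pos [0.4966 0.3617 0.1501] yaw -70.5 j7 -2.14 -> d [-1.705 11.108 -2.708] roll 0
```

Request:
send_rows([
  [255,-0.2,1.2,-0.9,0],
  [255,-0.4,2.4,-1.8,0],
  [255,-0.6,3.8,-2.7,0],
  [255,-0.8,5.2,-2.7,0],
  [255,-1.0,6.6,-2.7,0],
])

```text
time_s: 13.85
eef_pos: [0.5327, 0.1611, 0.2236]
tcp_rot: [-3.096, -0.531, -0.003]
force: [0.8, -0.4, -0.4]
grip_width: 0.0254
gripper_force: 14.9
```

Request:
send_rows([
  [255,-0.2,1.4,0,0],
  [255,-0.4,2.8,0,0],
  [255,-0.7,4.0,0,0],
  [255,-0.7,4.5,0,0],
  [255,-0.7,4.5,0,0],
])

```text
time_s: 14.35
eef_pos: [0.5577, 0.0258, 0.2223]
tcp_rot: [3.097, 0.525, -0.0]
force: [0.5, 0.7, -0.2]
grip_width: 0.0256
gripper_force: 14.9
```

```bash
python3 - <<'E'
from h import *
arm.camera("scene");arm.camera("scene")
c=arm.camera("wrist"); s=arm.sense(); M=R.from_rotvec(s["tcp_rot"]).as_matrix()
print(rim(c,[.609,.0455],w=.01)); 
# held cell: bright face near row 289
for d in arm.outline_of("cell_a","wrist")[:2]:
    m=d["region"]; r,k=np.nonzero(m); z=s["eef_pos"][2]+.022
    e=ray(c,[r.max(),(k.min()+k.max())/2],z); print(d["conf"],r.min(),r.max(),k.min(),k.max(),"cell in tool",(M.T@(e-s["eef_pos"])+[.013,0,0]).round(4))
print((M.T@(c["T"][:3,3]-s["eef_pos"])).round(4))
go([.609,.046,.16])
E
```

```text
(np.float32(197.18198), np.float64(0.611), np.float64(0.04549999999999999))
0.96 227 308 252 304 cell in tool [ 0.0008  0.0019 -0.022 ]
0.83 257 294 477 522 cell in tool [ 0.0087  0.1091 -0.0221]
[ 0.0824  0.0023 -0.1618]
t 14.55 pos [0.557  0.0308 0.2226] yaw -70.4 j7 -1.48 -> d [1.802 0.107 2.086] roll 0
```

Request:
send_rows([
  [255,0.9,0.05,0,0],
  [255,1.8,0.1,0,0],
  [255,1.8,0.1,0.7,0],
  [255,1.8,0.1,1.4,0],
  [255,1.8,0.1,1.4,0],
])

```text
time_s: 15.05
eef_pos: [0.6072, 0.0454, 0.1777]
tcp_rot: [-3.094, -0.536, 0.008]
force: [-0.2, -0.5, -0.3]
grip_width: 0.0257
gripper_force: 14.9
```

```bash
python3 - <<'E'
from h import *
arm.camera("scene");arm.camera("scene"); P=[]
for i in range(4): arm.camera("scene"); P.append(arm.sense()["eef_pos"])
print(np.mean(P,0)); go([.610,.0457,.127])
E
```

```text
[0.60973239 0.04424066 0.1818951 ]
t 15.35 pos [0.6098 0.0438 0.182 ] yaw -70.5 j7 -1.52 -> d [ 0.023 -0.058  1.833] roll 0
```

Request:
send_rows([
  [255,0,-0.04,0.6,0],
  [255,0,-0.04,1.1,0],
  [255,0,-0.04,1.5,0],
  [255,0,-0.04,1.7,0],
  [255,0,-0.04,1.8,0],
])

```text
time_s: 15.85
eef_pos: [0.6111, 0.0455, 0.1286]
tcp_rot: [-3.096, -0.532, -0.008]
force: [0.3, 2.7, 14.6]
grip_width: 0.0257
gripper_force: 15.0
```

```bash
python3 - <<'E'
from h import *
P=[];F=[]
for i in range(4): arm.camera("scene"); s=arm.sense(); P.append(s["eef_pos"]); F.append(s["force"])
print(np.mean(P,0),np.mean(F,0),s["grip_width"])
E
```

```text
[0.61044202 0.04603117 0.12772416] [2.41878523 4.09644692 1.2161927 ] 0.025798792082031792
```

Request:
send_rows([
  [255,0.03,-0.03,0,0],
  [255,0.04,-0.05,0,0],
  [255,0.04,-0.05,0,0],
  [255,0.04,-0.05,0,0],
  [255,0.04,-0.05,0,0],
])

```text
time_s: 16.55
eef_pos: [0.6096, 0.0464, 0.1266]
tcp_rot: [-3.096, -0.531, -0.0]
force: [3.5, 3.3, -1.5]
grip_width: 0.026
gripper_force: 15.0
```

```bash
python3 - <<'E'
from h import *
P=[];F=[]
for i in range(4): arm.camera("scene"); s=arm.sense(); P.append(s["eef_pos"]); F.append(s["force"])
print(np.mean(P,0),np.mean(F,0),s["grip_width"])
c=arm.camera("wrist"); M=R.from_rotvec(s["tcp_rot"]).as_matrix(); p=np.mean(P,0)
for d in arm.outline_of("cell_a","wrist")[:2]:
    m=d["region"]; r,k=np.nonzero(m); z=p[2]+.022
    e=ray(c,[r.max(),(k.min()+k.max())/2],z); print(d["conf"],r.min(),r.max(),k.min(),k.max(),(M.T@(e-p)+[.013,0,0]).round(4))
E
```

```text
[0.60956661 0.04636515 0.12661823] [3.06569673 2.52347899 0.03029193] 0.025781732291328453
0.72 231 310 252 305 [-0.0002  0.0014 -0.022 ]
0.55 227 236 261 292 [ 0.039   0.0005 -0.022 ]
```

Request:
send_rows([
  [255,0.05,-0.02,0,0],
  [255,0.05,-0.02,0,0],
  [100,0.05,-0.02,0,0],
  [100,0.05,-0.02,0,0],
  [100,0.05,-0.02,0,0],
])

```text
time_s: 17.35
eef_pos: [0.6103, 0.0471, 0.1264]
tcp_rot: [3.096, 0.531, -0.001]
force: [-0.2, 0.1, -0.5]
grip_width: 0.0459
gripper_force: 0.0
```

Request:
send_rows([
  [0,0,0,-0.5,0],
  [0,0,0,-1.2,0],
  [0,0,0,-2.2,0],
  [0,0,0,-3.2,0],
  [0,-1.4,0,-3.2,0],
])

```text
time_s: 17.85
eef_pos: [0.576, 0.0359, 0.228]
tcp_rot: [-3.095, -0.534, -0.016]
force: [-1.3, -0.3, 0.1]
grip_width: 0.0855
gripper_force: 0.0
```

```bash
python3 - <<'E'
from h import *
arm.camera("scene")
c=arm.camera("wrist"); s=arm.sense(); print(s["eef_pos"],s["grip_width"]); print(rim(c,[.610,.046],w=.01))
for n in ("cell_a","torch_slot","half_rib"):
  for d in arm.outline_of(n,"wrist")[:4]:
    m=d["region"]; r,k=np.nonzero(m); print(n,d["conf"],np.round(d["point"]),r.min(),r.max(),k.min(),k.max(),ray(c,d["point"],.122).round(4))
print(proj(c,[.61,.046,.122]))
a=c["color"]; b=arm.camera("scene"); q=proj(b,[.609,.0455,.125]).astype(int)
t=cv2.resize(b["color"][q[1]-50:q[1]+50,q[0]-62:q[0]+62],(400,320)); q=proj(c,[.61,.046,.122]).astype(int); y0=max(q[1]-80,0)
u=cv2.resize(a[y0:y0+160,q[0]-100:q[0]+100],(400,320)); cv2.imwrite("pics/c7.png",np.vstack([t,u])[:,:,::-1]); print(q,y0)
E
```

```text
[0.56771906 0.03182494 0.22421826] 0.08757025151468105
(np.float32(160.39899), np.float64(0.608), np.float64(0.04599999999999999))
cell_a 0.78 [153. 278.] 135 171 262 294 [0.6104 0.0466 0.122 ]
cell_a 0.62 [280. 494.] 262 298 473 517 [ 0.5681 -0.1764  0.122 ]
torch_slot 0.81 [133. 275.] 69 204 215 347 [0.6246 0.0536 0.122 ]
half_rib 0.82 [131. 278.] 69 205 214 347 [0.6273 0.0521 0.122 ]
half_rib 0.19 [195. 555.] 186 200 552 559 [ 0.6552 -0.183   0.122 ]
[278.0772686  154.13316433]
[278 154] 74
```

The second cell now shows at (153,278), concentric with the mouth and the right size for a top 3 mm under the rim, so both cells are in. Next I'll get the torch yaw from the rib and slot pattern, then move to the lid.

```bash
cat >> h.py <<'E'
def torchyaw(c,x,y,h=.125):
    g=cv2.GaussianBlur(c["color"].astype(np.float32),(0,0),.7).mean(2); T=np.linalg.inv(c["T"]);K=c["camera_matrix"]
    t=np.radians(np.arange(0,360,.5))
    def smp(r):
        P=np.stack([x+r*np.cos(t),y+r*np.sin(t),t*0+h,t*0+1]); q=K@(T@P)[:3]
        return cv2.remap(g,(q[0]/q[2]).astype(np.float32)[None],(q[1]/q[2]).astype(np.float32)[None],1)[0]
    o=np.mean([smp(r) for r in(.0365,.0375,.038)],0); i=np.mean([smp(r) for r in(.023,.0245,.026)],0)
    deg=np.arange(0,360,.5); out=[]
    near=lambda a,w:(np.abs((deg-a+90)%180-90)<=w)
    for a in np.arange(-20,40,.5):
        si=i[~near(a,16)].mean()-i[near(a,12)].mean()
        m=near(a-80,6.5)|near(a-40,1.5); n=near(a-80,16)&~near(a-80,10)|near(a-40,9)&~near(a-40,4.5)
        out.append((a,si,o[m].mean()-o[n].mean()))
    out=np.array(out); return [(out[out[:,k].argmax(),0],out[:,k].max()) for k in(1,2)]
E
python3 - <<'E'
from h import *
P=[]
c=arm.camera("wrist"); b=rim(c,[.610,.046],w=.006); print(b, torchyaw(c,b[1],b[2]))
for i in range(3): arm.camera("scene"); P.append(arm.sense()["eef_pos"])
print(np.mean(P,0)); go([.53,.20,.2])
E
```

```text
(np.float32(169.91808), np.float64(0.608), np.float64(0.046)) [(np.float64(8.5), np.float64(84.19268798828125)), (np.float64(7.5), np.float64(88.06570434570312))]
[0.57159664 0.03381539 0.22255134]
t 18.35 pos [0.5715 0.0338 0.2224] yaw -70.5 j7 -1.49 -> d [ 0.546 -5.684  0.748] roll 0
```

Request:
send_rows([
  [0,0,-1.4,0,0],
  [0,0.1,-2.8,0,0],
  [0,0.2,-4.2,0.3,0],
  [0,0.3,-5.7,0.7,0],
  [0,0.3,-5.7,0.7,0],
])

```text
time_s: 18.85
eef_pos: [0.5193, 0.2049, 0.2004]
tcp_rot: [-3.09, -0.545, 0.004]
force: [-0.1, -0.3, -0.5]
grip_width: 0.0882
gripper_force: 0.0
```

```bash
python3 - <<'E'
from h import *
for i in range(3): arm.camera("scene")
c=arm.camera("wrist"); P=[]
im=c["color"]; 
for d in arm.outline_of("lid","wrist")[:3]:
    m=d["region"]; col=im[m].mean(0); print(d["conf"],np.round(d["point"]),col.round())
    if col[2]>col[1]*1.3: continue
    r,k=np.nonzero(m)
    r0,k0=r.min()-12,k.min()-12
    sub=im[r0:r.max()+12,k0:k.max()+12].astype(int); mm=m[r0:r.max()+12,k0:k.max()+12]
    br=((sub.min(2)>150)).astype(np.uint8); n,l,st,ce=cv2.connectedComponentsWithStats(br); print(st[1:],ce[1:].round())
    cv2.imwrite("pics/lid.png",cv2.resize(sub[:,:,::-1].astype(np.uint8),None,fx=5,fy=5,interpolation=cv2.INTER_CUBIC)); print(r0,k0,sub.shape)
for i in range(3): arm.camera("scene"); P.append(arm.sense()["eef_pos"])
print(np.mean(P,0))
E
```

```text
0.97 [168. 262.] [155. 154. 149.]
[[  11   11   43   50 1057]
 [  55   20   12   12   67]
 [  32   34   36   35  377]] [[27. 31.]
 [60. 25.]
 [55. 55.]]
128 220 (80, 80, 3)
0.74 [255. 227.] [ 89.  48. 105.]
[0.52329267 0.196355   0.20177437]
```

View pics/lid.png

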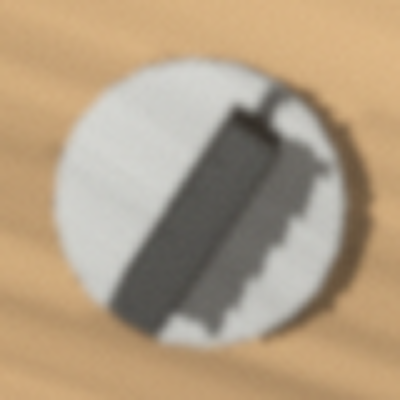

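The crop shows the silver-flanged lid with its dark bar, and no purple. The bar's top face runs from crop (256,133) to (135,320), and the flange is centred at about (200,203). It is the lid that is meant.

```bash
python3 - <<'E'
from h import *
c=arm.camera("wrist"); P=[]
f=lambda x,y,z:ray(c,[128+y/5,220+x/5],z)
a,b=f(256,133,.046),f(135,320,.046); print("bar",a,b,(a+b)/2,np.linalg.norm(a-b),np.degrees(np.arctan2(*(a-b)[1::-1])))
for p,q in(((235,115),(112,303)),((277,150),(160,335))): 
    print(np.degrees(np.arctan2(*(f(*p,.046)-f(*q,.046))[1::-1])))
print("flange",f(200,203,.018))
d=arm.outline_of("lid","wrist")[0]["region"].astype(np.uint8)
ct=max(cv2.findContours(d,0,1)[0],key=len); e=cv2.fitEllipse(cv2.convexHull(ct)); print(e, ray(c,[e[0][1],e[0][0]],.018))
for i in range(3): arm.camera("scene"); P.append(arm.sense()["eef_pos"])
print(np.mean(P,0)); s=arm.sense(); M=R.from_rotvec(s["tcp_rot"]).as_matrix(); print((M.T@(c["T"][:3,3]-np.mean(P,0))).round(4))
E
```

```text
bar [0.5576504  0.21455878 0.046     ] [0.51455684 0.22522983 0.046     ] [0.53610362 0.2198943  0.046     ] 0.044395112060667145 -13.908107964299827
-14.431335458422803
-13.082727086921686
flange [0.53585214 0.22025894 0.018     ]
((224.5918731689453, 252.58651733398438), (49.57146072387695, 54.311195373535156), 122.06804656982422) [0.42998645 0.22789806 0.018     ]
[0.52279545 0.19720459 0.20174432]
[ 0.0827  0.0024 -0.162 ]
```

Request:
send_rows([
  [0,0.3,-0.3,0.8,1.5],
  [0,0.67,-0.57,1.6,3.0],
  [0,0.67,-0.57,2.4,4.5],
  [0,0.67,-0.57,3.2,6.0],
  [0,0.67,-0.57,4.0,6.7],
])

```text
time_s: 20.0
eef_pos: [0.5359, 0.2205, 0.0807]
tcp_rot: [3.117, -0.391, 0.0]
force: [0.6, -0.2, 0.4]
grip_width: 0.088
gripper_force: 0.0
```

```bash
python3 - <<'E'
from h import *
for i in range(3): arm.camera("scene")
P=[]
for i in range(3): arm.camera("scene"); P.append(arm.sense()["eef_pos"])
print(np.mean(P,0)); go([.536,.22,.022],-103.9)
c=arm.camera("wrist"); print(proj(c,[.536,.22,.046]))
for d in arm.outline_of("lid","wrist")[:2]: print(np.round(d["point"]),ray(c,d["point"],.025),c["color"][d["region"]].mean(0).round())
E
```

```text
[0.5362857  0.22082062 0.08253535]
t 20.3 pos [0.5367 0.2209 0.0831] yaw -103.9 j7 -2.44 -> d [-0.017  0.038  2.035] roll -0.01
[278.85402157 240.8335366 ]
[230. 279.] [0.5353105  0.22001491 0.025     ] [112. 110. 105.]
[329. 305.] [0.44948749 0.22048482 0.025     ] [ 99.  53. 117.]
```

Request:
send_rows([
  [0,0,0,0.8,0],
  [0,0,0,1.5,0],
  [0,0,0,2.0,0],
  [255,0,0,2.0,0],
  [255,0,0,2.0,0],
], grip_force=35)

```text
time_s: 20.9
eef_pos: [0.5362, 0.2207, 0.0222]
tcp_rot: [-3.118, 0.383, -0.0]
force: [0.3, -0.3, 0.2]
grip_width: 0.0753
gripper_force: 0.0
```

Request:
send_rows([
  [255,0,0,0,0],
  [255,0,0,0,0],
  [255,0,0,0,0],
  [255,0,0,0,0],
  [255,0,0,0,0],
])

```text
time_s: 21.4
eef_pos: [0.5359, 0.2205, 0.0218]
tcp_rot: [-3.118, 0.384, -0.0]
force: [0.4, -0.5, -0.3]
grip_width: 0.0354
gripper_force: 0.0
```

Request:
send_rows([
  [255,0,0,0,0],
  [255,0,0,0,0],
  [255,0,0,0,0],
  [255,0,0,0,0],
  [255,0,0,0,0],
])

```text
time_s: 21.9
eef_pos: [0.5359, 0.2206, 0.0216]
tcp_rot: [-3.118, 0.384, -0.0]
force: [-0.2, -0.1, 0.8]
grip_width: 0.0114
gripper_force: 35.0
```

```bash
python3 - <<'E'
from h import *
P=[]
for i in range(3): arm.camera("scene"); s=arm.sense(); P.append(np.r_[s["eef_pos"],s["force"]])
print(np.mean(P,0).round(4),s["grip_width"],s["gripper_force"]); go([.608,.045,.19],-82)
E
```

```text
[ 0.5358  0.2206  0.0216 -0.0315 -0.0964 -0.1079] 0.011746588905168758 34.99995410442352
t 22.05 pos [0.5358 0.2206 0.0216] yaw -104.0 j7 -2.47 -> d [ 3.752  5.094 -5.612] roll -4.41
```

Request:
send_rows([
  [255,0,0,-1.4,0],
  [255,0,0,-2.9,0],
  [255,0,0,-4.3,-1.0],
  [255,0,0,-5.6,-2.4],
  [255,0.7,1.0,-5.6,-3.6],
])

```text
time_s: 22.55
eef_pos: [0.5498, 0.1928, 0.1959]
tcp_rot: [-3.133, -0.129, -0.013]
force: [0.6, 0.2, -0.9]
grip_width: 0.0115
gripper_force: 35.0
```

```bash
python3 - <<'E'
from h import *
for i in range(4): arm.camera("scene")
s=arm.sense(); print(s["grip_width"],s["gripper_force"]);go([.609,.0457,.19],-82)
E
```

```text
0.01196916498549953 34.99980390071869
t 22.75 pos [0.549  0.185  0.1894] yaw -86.2 j7 -2.04 -> d [ 1.69   4.764 -0.018] roll -0.84
```

Request:
send_rows([
  [255,0.5,1.3,0,-0.4],
  [255,0.9,2.6,0,-0.84],
  [255,1.3,3.8,0,-0.84],
  [255,1.69,4.76,0,-0.84],
  [255,1.69,4.76,0,-0.84],
])

```text
time_s: 23.25
eef_pos: [0.6104, 0.0425, 0.1884]
tcp_rot: [3.132, 0.213, -0.002]
force: [-0.0, 0.1, -0.9]
grip_width: 0.012
gripper_force: 35.0
```

```bash
python3 - <<'E'
from h import *
for i in range(4): arm.camera("scene")
c=arm.camera("wrist"); P=[]
for i in range(4): arm.camera("scene"); P.append(arm.sense()["eef_pos"])
print(np.mean(P,0)); s=arm.sense(); print(s["grip_width"]); go([.609,.0457,.155],-82)
# rim visible? outer circle only
print(rim(c,[.6095,.0457],w=.008), torchyaw(c,.6095,.0457))
E
```

```text
[0.6089985  0.04894158 0.18964185]
0.011929183212216006
t 23.7 pos [0.6092 0.0485 0.1897] yaw -81.7 j7 -1.71 -> d [-0.018  0.09   1.157] roll 0.05
(np.float32(54.18937), np.float64(0.6115), np.float64(0.0457)) [(np.float64(10.0), np.float64(63.59803771972656)), (np.float64(7.0), np.float64(56.16289520263672))]
```

Request:
send_rows([
  [255,0.02,0.09,0.4,0],
  [255,0.02,0.09,0.8,0],
  [255,0.02,0.09,1.15,0],
  [255,0.02,0.09,1.25,0],
  [255,0.02,0.09,1.25,0],
])

```text
time_s: 24.2
eef_pos: [0.6098, 0.0447, 0.151]
tcp_rot: [-3.134, -0.224, 0.003]
force: [0.7, -0.1, -0.8]
grip_width: 0.0119
gripper_force: 35.0
```

```bash
cat >> h.py <<'E'
def stat(n=4):
    L=[]
    for i in range(n):
        arm.camera("scene"); s=arm.sense(); L.append(np.r_[s["eef_pos"],s["force"],s["moment"]])
    m=np.mean(L,0); M=R.from_rotvec(s["tcp_rot"]).as_matrix()
    print("t",round(s["time_s"],2),"pos",m[:3].round(4),"F",m[3:6].round(2),"Mz",m[8].round(3),"grip",round(s["grip_width"],4),"yaw",np.degrees(np.arctan2(M[1,1],M[0,1])).round(2),"Ftool",(M.T@m[3:6]).round(2))
E
python3 -c "
from h import *
stat()"
```

```text
t 24.4 pos [0.6106 0.0449 0.1523] F [-0.05 -0.24 -1.11] Mz -0.005 grip 0.0119 yaw -81.83 Ftool [-0.08  0.23  1.11]
```

Request:
send_rows([
  [255,0,-0.04,0.1,0],
  [255,0,-0.04,0.17,0],
  [255,0,-0.04,0.23,0],
  [255,0,-0.04,0.29,0],
  [255,0,-0.04,0.29,0],
])

```text
time_s: 24.9
eef_pos: [0.6101, 0.046, 0.1432]
tcp_rot: [-3.134, -0.224, 0.0]
force: [-0.4, 0.1, -0.8]
grip_width: 0.0118
gripper_force: 35.0
```

```bash
python3 -c "
from h import *
stat()"
```

```text
t 25.1 pos [0.6102 0.046  0.1434] F [ 0.42 -0.18 -0.52] Mz 0.006 grip 0.0117 yaw -81.83 Ftool [0.39 0.24 0.52]
```

Request:
send_rows([
  [255,0,0,0.06,0],
  [255,0,0,0.12,0],
  [255,0,0,0.18,0],
  [255,0,0,0.22,0],
  [255,0,0,0.22,0],
])

```text
time_s: 25.6
eef_pos: [0.6103, 0.0459, 0.1369]
tcp_rot: [3.134, 0.224, 0.0]
force: [-0.3, 1.2, 2.5]
grip_width: 0.0116
gripper_force: 35.0
```

```bash
python3 -c "
from h import *
stat()"
```

```text
t 25.8 pos [0.6103 0.046  0.137 ] F [-0.21 -0.5   2.59] Mz -0.003 grip 0.0117 yaw -81.83 Ftool [-0.28  0.46 -2.59]
```

Request:
send_rows([
  [255,0,0,0.03,0],
  [255,0,0,0.06,0],
  [255,0,0,0.06,0],
  [255,0,0,0.06,0],
  [255,0,0,0.06,0],
])

```text
time_s: 26.3
eef_pos: [0.6102, 0.046, 0.1351]
tcp_rot: [3.134, 0.224, 0.0]
force: [-0.1, -0.3, 3.3]
grip_width: 0.0117
gripper_force: 35.0
```

```bash
python3 -c "
from h import *
stat()"
```

```text
t 26.5 pos [0.6102 0.046  0.1351] F [-0.66 -0.    3.16] Mz 0.001 grip 0.0117 yaw -81.83 Ftool [-0.66 -0.09 -3.16]
```

Request:
send_rows([
  [255,0,0,0.02,0],
  [255,0,0,0.04,0],
  [255,0,0,0.04,0],
  [255,0,0,0.04,0],
  [255,0,0,0.04,0],
])

```text
time_s: 27.0
eef_pos: [0.6102, 0.0459, 0.1339]
tcp_rot: [3.134, 0.224, 0.0]
force: [0.7, 0.0, 4.1]
grip_width: 0.0116
gripper_force: 35.0
```

```bash
python3 -c "
from h import *
stat()"
```

```text
t 27.2 pos [0.6102 0.046  0.1339] F [0.01 0.13 3.78] Mz 0.004 grip 0.0118 yaw -81.83 Ftool [ 0.02 -0.13 -3.78]
```

Request:
send_rows([
  [255,0,0,0.02,0],
  [255,0,0,0.04,0],
  [255,0,0,0.04,0],
  [255,0,0,0.04,0],
  [255,0,0,0.04,0],
])

```text
time_s: 27.7
eef_pos: [0.6104, 0.046, 0.1336]
tcp_rot: [3.133, 0.224, 0.001]
force: [-2.7, 0.3, 11.2]
grip_width: 0.0114
gripper_force: 35.0
```

```bash
python3 -c "
from h import *
stat()"
```

```text
t 27.9 pos [0.6104 0.046  0.1336] F [-2.46 -0.56 11.24] Mz 0.015 grip 0.0115 yaw -81.83 Ftool [ -2.51   0.2  -11.24]
```

Flange contact is at TCP z ≈ 0.1336. I'll back off about 1.5 mm so the lugs turn freely, then twist.

Request:
send_rows([
  [255,0,0,-0.04,0],
  [255,0,0,-0.07,0],
  [255,0,0,-0.07,0],
  [255,0,0,-0.07,1.0],
  [255,0,0,-0.07,2.0],
])

```text
time_s: 28.4
eef_pos: [0.6102, 0.0465, 0.1346]
tcp_rot: [-3.14, 0.055, 0.0]
force: [0.3, 0.8, 3.7]
grip_width: 0.0119
gripper_force: 35.0
```

```bash
python3 -c "
from h import *
stat()"
```

```text
t 28.6 pos [0.6102 0.0465 0.1346] F [-0.23  0.82  3.54] Mz 0.072 grip 0.0117 yaw -91.66 Ftool [-0.25 -0.82 -3.54]
```

Request:
send_rows([
  [255,0,0,0,1.0],
  [255,0,0,0,2.0],
  [255,0,0,0,3.0],
  [255,0,0,0,4.0],
  [255,0,0,0,5.0],
])

```text
time_s: 29.1
eef_pos: [0.61, 0.0459, 0.1346]
tcp_rot: [3.055, -0.73, -0.001]
force: [-0.9, 0.2, 4.3]
grip_width: 0.0118
gripper_force: 35.0
```

Request:
send_rows([
  [255,0,0,0,0.5],
  [255,0,0,0,1.0],
  [255,0,0,0,1.1],
  [255,0,0,0,1.1],
  [255,0,0,0,1.1],
])

```text
time_s: 29.6
eef_pos: [0.61, 0.0458, 0.1346]
tcp_rot: [3.018, -0.872, -0.001]
force: [0.0, 0.5, 4.6]
grip_width: 0.0115
gripper_force: 35.0
```

```bash
python3 - <<'E'
from h import *
stat(); print(arm.sense()["joints"].round(2))
c=arm.camera("wrist"); print(rim(c,[.6103,.0462],w=.004),torchyaw(c,.6103,.0462))
c=arm.camera("scene"); q=proj(c,[.6103,.046,.13]).astype(int); save(c,"s9.png",(q[1]-60,q[1]+60,q[0]-80,q[0]+80),5)
for k,r,nm in((0,.023,"bar"),): 
    for a in(0,-180): print(proj(c,[.6103+r*np.cos(np.radians(-32+a)),.046+r*np.sin(np.radians(-32+a)),.158]))
E
```

```text
t 29.8 pos [0.61   0.0458 0.1346] F [-1.1   0.4   3.27] Mz 0.167 grip 0.0117 yaw -122.31 Ftool [-1.14  0.25 -3.27]
[-0.06  0.48 -0.13  1.72  0.08  0.95 -2.35]
(np.float32(9.36316), np.float64(0.6063), np.float64(0.0472)) [(np.float64(-1.0), np.float64(21.70343780517578)), (np.float64(-6.0), np.float64(24.006874084472656))]
[290.49135055 207.78879284]
[311.176516   206.64854045]
```

```bash
python3 -c "
from h import *
stat(2); print(arm.job_done())"
```

```text
t 30.0 pos [0.61   0.0458 0.1346] F [-1.19 -0.17  3.38] Mz 0.156 grip 0.012 yaw -122.32 Ftool [-0.91  0.78 -3.38]
the job is handed in; nothing more can be done
None
```

I handed the job in at 30 s: both cells are in the bore, nub up, and the lid is pressed in, turned about 40° clockwise to the half-way rib and still held, well short of the click. The final lid angle comes from the arm's readings, not a picture; the first cell tilted in the mouth when released, and I nudged it upright with the fingertips so it dropped in.

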